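Gauge the mincer plates and sort out the foreign one

TASK

Our mincer's hub plates have come back from the wash mixed with another kitchen's: swing the rack's cam lever right round to free the keeper bar, slide the bar fully back off the plates, then try the stud gauge in the bore of each of the three plates in turn, starting at the lever end, without forcing it. A plate that lets the gauge right through is ours and stays in its seat; a plate that stops the gauge at the mouth of its bore is to be laid flat, hub up, in the shallow steel tray. Finish with the gauge hanging by its collar in its stand again and the rack left open, and do not push or upset the bottle, the jars or the shaker.

Things in the scene. Friction and masses are not known exactly. Their poses are not given: they have to be found in the camera images.
- rack: Low steel wash rack, fixed. Origin on the table under the middle seat; y along the row of seats, x across it, away from the robot; yaw within 0.25 rad. Two rails at x = +-24 mm, tops 30 mm high, carry the plates; 4 pins round each seat (x +-24, y +-33 mm from its centre, 6 thick, tops 42 high). End brackets at y = +-167 mm, 56 high (guide straps 69), from x = -45 to +80 mm.
- seat_1 (a point): Centre of the seat next to the cam lever (rack y = -100 mm), at rail top height: the underside of a seated plate. First to be gauged.
- seat_2 (a point): Centre of the middle seat (rack y = 0), rail top height. Second to be gauged.
- seat_3 (a point): Centre of the seat farthest from the cam lever (rack y = +100 mm), rail top height. Third to be gauged.
- keeper (a joint): Slide of the keeper bar along the rack's +x, m. 0: the bar lies over the middle of all three hubs (rack x = 0); 0.055: fully back (rack x = +55 mm), clear of the plates. Takes 1 to 2 N, stays where it is left. The cam lever's disc stops it within the first 3 mm until the lever has turned about 1.3 rad, when the flat on the disc lets it by.
- keeper_knob (a point): On the keeper bar's black knob, 85 mm above the table, near its top (93 mm); knob 19 mm across, from 75 to 93 mm high, on a 9 mm stem, at rack y = +50 mm. The bar itself is flat steel 12 mm wide (rack x), 362 mm long (rack y), from 57 to 64 mm above the table.
- cam_lever (a joint): Turn of the cam lever about its upright pivot, rad. 0: locked, handle along the rack's -x, towards the robot; 1.57: fully free, handle pointing outward along the rack's -y. Turns counter-clockwise seen from above, takes about 1 N at the knob and stays where it is left. Starts between 0 and 0.2.
- lever_knob (a point): Centre of the black knob at the end of the cam lever's handle, 55 mm from the pivot; knob 18 mm across, from 68 to 92 mm above the table. The handle is a round steel bar 8 mm thick, 75 mm above the table.
- lever_pivot (a point): On the cam lever's pivot axis (rack x = +18 mm, y = -195 mm), 55 mm above the table. Below it a steel disc 32 mm across with a flat; the pivot's boss is 14 mm across and reaches 83 mm high.
- plate_1: Steel mincer plate lying loose, hub up, in a seat of the rack (2 to 3 mm play): disc 70 mm across, 8 thick; hub on top 28 across, 15 high (23 overall), where it is gripped from above; bore right through. 0.14 to 0.28 kg. Origin on the bore axis at the underside, z up. Bore 14.2 mm (ours) or 9 mm (not ours); which plate has which, and in which seat, must be found by gauging.
- plate_2: Steel mincer plate lying loose, hub up, in a seat of the rack (2 to 3 mm play): disc 70 mm across, 8 thick; hub on top 28 across, 15 high (23 overall), where it is gripped from above; bore right through. 0.14 to 0.28 kg. Origin on the bore axis at the underside, z up. Bore 14.2 mm (ours) or 9 mm (not ours); which plate has which, and in which seat, must be found by gauging.
- plate_3: Steel mincer plate lying loose, hub up, in a seat of the rack (2 to 3 mm play): disc 70 mm across, 8 thick; hub on top 28 across, 15 high (23 overall), where it is gripped from above; bore right through. 0.14 to 0.28 kg. Origin on the bore axis at the underside, z up. Bore 14.2 mm (ours) or 9 mm (not ours); which plate has which, and in which seat, must be found by gauging.
- stud_gauge: Stud gauge (go pin): steel pin 12 mm thick and 46 mm long with a rounded nose below, a steel collar 28 mm across and 4 mm thick, and above it a black round handle 20 mm thick reaching 50 mm above the collar's underside. 0.1 kg. Origin: on the axis, at the collar's underside; z points up along the axis (to the handle). Starts upright in its stand, hanging by the collar.
- gauge_tip (a point): Lowest point of the gauge's nose, on its axis (46 mm below the collar's underside). The nose is 6 mm across at the tip and reaches the full 12 mm 5 mm farther up, so in a 9 mm bore it stops within 2 mm of the hub's top.
- gauge_grip (a point): On the gauge's axis at the middle of the black handle, 30 mm above the collar's underside: where to grip it.
- gauge_stand: White plastic stand for the gauge, fixed: block 56 x 56 x 50 mm with a hole right through, with two low ears. Origin: under its centre.
- stand_hole (a point): Mouth of the stand's hole (19 mm across), centre, at the block's top, 50 mm above the table: where the collar's underside rests when the gauge hangs in it.
- tray: Shallow steel tray, fixed, 176 mm (its x) by 162 mm (its y) inside the rim, rim 22 mm high, floor 3 mm thick. Origin: under its centre on the table. Plates that stop the gauge go here.
- tray_floor (a point): Centre of the tray's floor, upper side, 3 mm above the table.
- sauce_squeeze: Tall squeeze bottle, 46 x 76 x 237 mm, loose bystander behind the rack. Origin: under its centre.
- chilli_jar: Jar 65 mm across, 94 mm high, loose bystander behind the rack. Origin: under its centre.
- salt_shaker: Salt shaker 44 mm across, 90 mm high, loose bystander in front of the rack. Origin: under its centre.
- spice_jar: Spice jar 44 mm across, 98 mm high, loose bystander behind and beside the lever's end of the rack. Origin: under its centre.
Things that resemble listed ones, but are neither listed nor needed, are in the scene too. What is shaped like the plate_3 but green is not meant. There is more than one size of the stud_gauge; the one meant has the size given above.

How it is judged:
By the outcome, as a careful person would: the job done as asked, in the order asked, and still so for the second after the job is handed in, with the robot touching nothing.
It also fails if it takes over 72 s, if anything falls off the work surface, if the arm or the gripper's body presses on something with over 40 N, if the wrist force passes 120 N, or if a joint passes its speed limit or range.

ROBOT

A 7-joint arm with a two-finger parallel gripper is mounted at the origin on a cart in front of the work surface, level with it; the furniture and walls round the work are solid. World frame = base frame: x ahead of the robot, y to its left, z up, the work surface at z = 0. Lengths are in m, angles in rad, forces in N, time in s.
With the tool pointing down it reaches from about 0.35 to 0.9 m from the base axis. Payload 7.2 kg.
Tool frame: the origin (TCP) lies midway between the tips of the shut fingers; the grasp point (between the pads) lies 19 mm behind it (tcp_to_grasp is the distance from the TCP to the grasp point, in m); z points along the fingers, y is the line along which they close (so a half turn about z gives the same grasp; the last joint's range is limited). The gripper opens to 88 mm and grips with 3 to 60 N. Pads are 20 mm wide; open, the fingers measure 115 mm over their backs; the gripper's body (75 mm by 178 mm) begins 61 mm behind the grasp point.
Start: joints at [1.081, 0.411, -0.013, 1.596, 0.006, 1.134, -0.082], TCP at [0.256, -0.57, 0.223] pointing down, gripper open.
Joint ranges: [-2.95, 2.95], [-0.29, 1.99], [-1.47, 1.44], [0.14, 2.54], [-1.03, 4.17], [0.13, 1.85], [-2.86, 2.86]. Speed limits (rad/s): [2.39, 2.39, 3.01, 3.01, 3.14, 3.14, 3.14].

INTERFACE

Orientations are given as a 3x3 rotation matrix whose columns are the frame's x, y, z axes.
In Python, from cell import * gives the robot as it stands.
- The arm moves only by the shell command python3 -m creep 'ROWS' [FORCE]. ROWS is JSON, a list of rows, each an object with "jaw": the opening, from 0 (shut) to 1 (fully open); "slide": the shift along the tool's x, y, z in units of 30 mm (1.0 is 30 mm), a list of three; "angular": the turn, a rotation vector about the tool's x, y, z in units of 8 degrees (1.0 is 8 degrees), a list of three. In form: [{"jaw": jaw, "slide": [dx, dy, dz], "angular": [ax, ay, az]}, ...]. A call has 1 to 10 rows; each row shifts and turns the commanded pose from where the row before left it, along the tool's axes as they then stand; what a row does not reach is not made up. A row lasts 1/10 s, in which the tool goes at most 50 mm and 8.59 degrees, less where a joint would pass 70% of its speed; a pose out of reach is approached as far as the arm can. A call is refused whole if a number of a shift passes 1 or a number of a turn 1, either way. A call with a gripper value outside its range is refused whole. The fingers move at their own pace and stop on an object; FORCE is the grip in N (left out, the last holds). Time passes only in rows, so rows that do not move let the fingers close. It gives the time, the measured TCP pose, the force, the opening and the grip force at its end, in the units of the state.
- state(): the state, without advancing time (a new reading comes with each control period).
- snapshot(name): name is "side" or "top" or "wrist"; returns a dict with "pixels" (420x560x3 uint8, blue, green, red), "intrinsics" (3x3 intrinsics, pixels), "eye" and "attitude" of the camera in the world. Camera axes: x right, y down, z forward; pixel columns grow to the right and rows downward; lengths in m; the calibration is good to about 2 mm. The wrist camera is an equidistant fisheye: a pixel r from the principal point sees the ray r / f radians off the axis. A picture is of the moment at which its call begins. There is no depth.
- finish_job(): hands the job in; it is judged then, once.
Trained networks look in the newest picture that a camera, given by its name, has taken for a name from the list of things; names that differ only in an ending like _2 or _b are one class to them, and where a whole thing is asked for, a point or a joint stands for the part that bears it (a point fixed in the world has none). Each returns a list of dicts, best first, with "score" (0 to 1); they miss things now and then, are a little off and sometimes report something else, mostly with a low value. They report only what shows in the picture. A call takes as long as a camera call. They do not tell look-alikes from the thing itself.
- recognise(camera, thing): "centre" ([column, row] in pixels, amid what is visible of it).
- cut_out(camera, thing): "region" (420x560 bool, what is visible of it) and "centre" ([column, row] in pixels, amid what is visible of it).
- spot_point(camera, thing): "centre" ([column, row] in pixels: a listed point, or the origin of a listed thing).
The state is a dict: "time": time; "joints": joint angles; "qvel": joint speeds; "effort": joint torques, N m; "eef_pos": TCP position; "ee_rot": TCP orientation; "wrist_force": force on the tool from outside, world axes, zero at the start; "torque": the same for the moment, N m; "finger_gap": opening from 0.0 (shut) to 1.0 (fully open); "grip_force": force on a finger pad.
Only numpy, scipy, OpenCV 4.12 (cv2) and the standard library are available. Lean on these libraries where they do the work, as an engineer would, in place of code of your own. Each camera call takes 0.05 s, during which the arm holds its last target. There are 200 camera calls.

## Working session

There is one attempt and no reset: what is moved stays moved. The work goes in short steps, Python scripts to look and compute and a shell command to move; the robot and the scene stay as the last step left them, time stands still between calls to the robot, and variables do not carry over. Pictures are saved under pics/ and viewed, at most 13 in all, crops included, and the job is handed in when it is done.

```bash
ls; mkdir -p pics; cat > h.py <<'E'
from cell import *
import numpy as np, cv2
def ray(s,px):
    K=np.array(s["intrinsics"]);R=np.array(s["attitude"]);px=np.array(px,float)
    a=(px-[K[0,2],K[1,2]])/[K[0,0],K[1,1]]
    if s.get("fish"):
        r=np.linalg.norm(a);d=np.array([*(a/max(r,1e-9)*np.sin(r)),np.cos(r)])
    else: d=np.array([*a,1.])
    return np.array(s["eye"]),R@d/np.linalg.norm(d)
def atz(s,px,z):
    e,d=ray(s,px);return e+d*(z-e[2])/d[2]
def snap(n):
    s=snapshot(n);s["fish"]=n=="wrist";return s
def proj(s,p):
    K=np.array(s["intrinsics"]);c=np.array(s["attitude"]).T@(np.array(p)-s["eye"])
    if s.get("fish"):
        r=np.hypot(c[0],c[1]);t=np.arctan2(r,c[2]);a=c[:2]/max(r,1e-9)*t
    else: a=c[:2]/c[2]
    return a*[K[0,0],K[1,1]]+[K[0,2],K[1,2]]
E
python3 - <<'E'
from h import *
np.set_printoptions(precision=4,suppress=True)
S={}
for n in("top","side"):
    s=snap(n);S[n]=s;cv2.imwrite(f"pics/{n}0.png",np.array(s["pixels"]));print(n,s["eye"],s["attitude"],s["intrinsics"])
    for t,z in [("keeper_knob",.085),("lever_knob",.08),("lever_pivot",.055),("seat_1",.03),("seat_2",.03),("seat_3",.03),("gauge_grip",.08),("stand_hole",.05),("tray_floor",.003),("sauce_squeeze",0),("chilli_jar",0),("salt_shaker",0),("spice_jar",0),("rack",0),("plate_1",.03)]:
        print(n,t,[(round(d["score"],2),np.round(d["centre"]),atz(s,d["centre"],z)[:2]) for d in spot_point(n,t)[:4]])
E
```

```text
pics
top [0.3403 0.0174 1.3157] [[ 0.0046 -0.9868  0.1621]
 [-1.     -0.0033  0.0084]
 [-0.0078 -0.1621 -0.9867]] [[390.4733   0.     285.9526]
 [  0.     390.4733 199.1137]
 [  0.       0.       1.    ]]
top keeper_knob [(0.56, array([272., 196.]), array([0.5518, 0.071 ]))]
top lever_knob [(0.7, array([348., 212.]), array([ 0.5011, -0.1692]))]
top lever_pivot [(0.97, array([347., 202.]), array([ 0.5398, -0.1718]))]
top seat_1 [(0.94, array([315., 204.]), array([ 0.536 , -0.0687])), (0.66, array([258., 201.]), array([0.5455, 0.1203])), (0.64, array([282., 204.]), array([0.5363, 0.0412]))]
top seat_2 [(0.94, array([315., 204.]), array([ 0.536 , -0.0687])), (0.66, array([258., 201.]), array([0.5455, 0.1203])), (0.64, array([282., 204.]), array([0.5363, 0.0412]))]
top seat_3 [(0.94, array([315., 204.]), array([ 0.536 , -0.0687])), (0.66, array([258., 201.]), array([0.5455, 0.1203])), (0.64, array([282., 204.]), array([0.5363, 0.0412]))]
top gauge_grip [(0.72, array([283., 232.]), array([0.4388, 0.0371])), (0.64, array([318., 202.]), array([ 0.534 , -0.0743])), (0.47, array([173., 233.])
[... 2507 characters left out ...]
ray([ 0.6614, -0.0689])), (0.4, array([331., 273.]), array([0.4259, 0.1629]))]
side chilli_jar []
side salt_shaker [(0.69, array([321., 250.]), array([0.4364, 0.0466])), (0.41, array([299., 200.]), array([ 0.471, -0.348]))]
side spice_jar [(0.5, array([242., 210.]), array([ 0.6509, -0.2547])), (0.33, array([277., 225.]), array([ 0.5428, -0.1247]))]
side rack [(0.83, array([278., 247.]), array([0.5403, 0.0256])), (0.39, array([279., 221.]), array([ 0.5361, -0.1515]))]
side plate_1 [(0.95, array([243., 308.]), array([0.5989, 0.345 ])), (0.75, array([276., 253.]), array([0.543 , 0.1279])), (0.65, array([278., 234.]), array([0.5397, 0.0178])), (0.6, array([328., 268.]), array([0.4366, 0.1987]))]
```

```bash
python3 - <<'E'
import cv2
a=cv2.imread("pics/top0.png");cv2.imwrite("pics/top0c.png",cv2.resize(a[130:280,140:440],None,fx=2.66,fy=2.66,interpolation=2))
a=cv2.imread("pics/side0.png");cv2.imwrite("pics/side0c.png",cv2.resize(a[150:350,180:440],None,fx=3,fy=3,interpolation=2))
E
```

```text
(no output)
```

View pics/top0c.png

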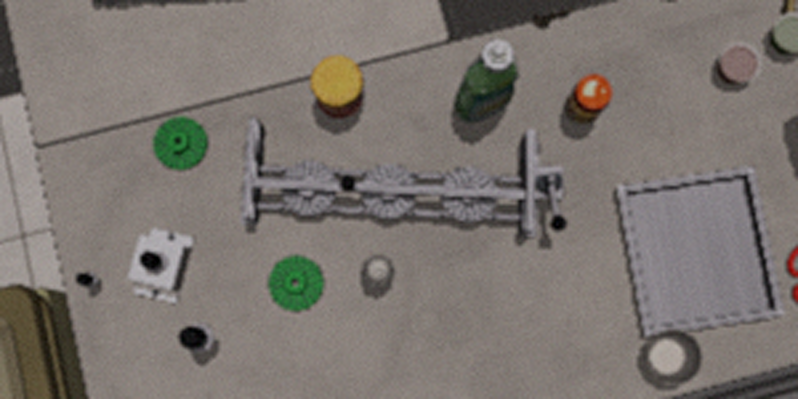

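View pics/side0c.png

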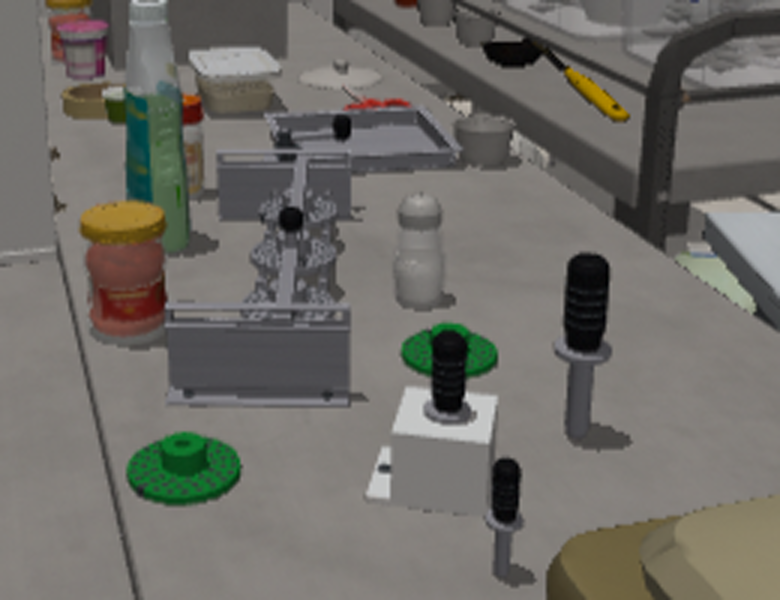

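The top view shows the rack across the middle: keeper knob at about (271,199), lever knob at (350,214), the white stand with its gauge at (197,228), and the tray at right. The side view confirms that the middle-sized gauge is the one in the stand, and the green plates are decoys. Next I'll triangulate the dark knobs and get the rack yaw.

```bash
python3 - <<'E'
from h import *
np.set_printoptions(precision=4,suppress=True)
s=state();print(s["eef_pos"],np.array(s["ee_rot"]),s["time"])
T,S=snap("top"),snap("side")
def blob(s,c,r=8,th=55):
    c=np.round(c).astype(int);g=np.array(s["pixels"]).max(2)[c[1]-r:c[1]+r+1,c[0]-r:c[0]+r+1]
    n,l,st,ce=cv2.connectedComponentsWithStats((g<th).astype(np.uint8))
    if n<2:return None,0
    k=1+np.argmax(st[1:,4]);return ce[k]+c-r,st[k,4]
def tri(a,b):
    A=[];B=[]
    for s,p in((T,a),(S,b)):
        e,d=ray(s,p);M=np.eye(3)-np.outer(d,d);A.append(M);B.append(M@e)
    x=np.linalg.solve(sum(A),sum(B));return x,np.linalg.norm(A[0]@x-B[0])
for n,a,b in(("keeper",(271,199),(277,223)),("lever",(350,214),(294,192)),("gauge",(197,228),(330,273))):
    pa,na=blob(T,a);pb,nb=blob(S,b,12 if n=="gauge" else 8)
    print(n,pa,na,pb,nb,*(tri(pa,pb) if na and nb else ()))
def up(x,y):return (140+x/2.66,130+y/2.66)
for n,p,z in(("bracketL",(252,170),.056),("strapL back",(254,121),.056),("front",(250,217),.056),("R back",(531,133),.056),("R front",(524,235),.056),("barL",(248,183),.064),("barR",(538,191),.064)):print(n,atz(T,up(*p),z))
for p in((620,187),(752,172),(778,312),(643,333)):print("tray",atz(T,up(*p),.022))
for p in((482,188-0),):pass
W=snap("wrist");print(W["eye"],W["attitude"],W["intrinsics"])
E
```

```text
[ 0.2559 -0.5702  0.2226] [[ 0.9124  0.4094  0.    ]
 [ 0.4094 -0.9124 -0.    ]
 [ 0.      0.     -1.    ]] 1.6
keeper [270.1154 198.3462] 26 [276.5574 223.0492] 61 [0.5434 0.0787 0.083 ] 0.0017350681398422378
lever [349.4762 213.381 ] 21 [293.4348 191.8913] 46 [ 0.4963 -0.1742  0.0811] 0.0015239328505629204
gauge [196.425 227.75 ] 40 [329.1985 272.6985] 272 [0.4496 0.3123 0.0783] 0.0007489442477899025
bracketL [0.564  0.1962 0.056 ]
strapL back [0.6258 0.1954 0.056 ]
front [0.5055 0.1972 0.056 ]
R back [ 0.6116 -0.1482  0.056 ]
R front [ 0.4846 -0.1375  0.056 ]
barL [0.5464 0.1996 0.064 ]
barR [ 0.5377 -0.1544  0.064 ]
tray [ 0.5498 -0.2635  0.022 ]
tray [ 0.5695 -0.4302  0.022 ]
tray [ 0.3942 -0.4531  0.022 ]
tray [ 0.3678 -0.286   0.022 ]
[ 0.3163 -0.5436  0.3855] [[ 0.4103 -0.884  -0.224 ]
 [-0.912  -0.3979 -0.1   ]
 [-0.0007  0.2453 -0.9695]] [[325.1923   0.     282.5838]
 [  0.     325.1923 216.8212]
 [  0.       0.       1.    ]]
```

```bash
python3 -m creep '[{"jaw":0.5,"slide":[0.99,-0.68,0],"angular":[0,0,0]},{"jaw":0.5,"slide":[0.99,-0.68,0],"angular":[0,0,0]},{"jaw":0.5,"slide":[0.99,-0.68,0],"angular":[0,0,0]},{"jaw":0.5,"slide":[0.99,-0.68,0],"angular":[0,0,0]},{"jaw":0.5,"slide":[0.99,-0.68,0],"angular":[0,0,0]},{"jaw":0.5,"slide":[0.99,-0.68,0],"angular":[0,0,0]},{"jaw":0.5,"slide":[0.99,-0.68,0],"angular":[0,0,0]},{"jaw":0.5,"slide":[0.99,-0.68,0],"angular":[0,0,0]},{"jaw":0.5,"slide":[0.99,-0.68,0],"angular":[0,0,0]},{"jaw":0.5,"slide":[0.99,-0.68,0],"angular":[0,0,0]}]' 20
python3 -m creep '[{"jaw":0.5,"slide":[0.9,-0.62,0],"angular":[0,0,0.8]},{"jaw":0.5,"slide":[0.9,-0.62,0],"angular":[0,0,0.8]},{"jaw":0.4,"slide":[0,0,0],"angular":[0,0,0.8]},{"jaw":0.4,"slide":[0,0,0],"angular":[0,0,0.8]},{"jaw":0.4,"slide":[0,0,0],"angular":[0,0,0]}]'
python3 - <<'E'
from h import *
np.set_printoptions(precision=4,suppress=True)
s=state();print(s["eef_pos"],np.array(s["ee_rot"]),s["finger_gap"])
W=snap("wrist");im=np.array(W["pixels"])
for n,p in(("lever",(.4963,-.1742,.08)),("keeper",(.5434,.0787,.085)),("pivot",(.555,-.166,.083))):
    q=proj(W,p);print(n,q);cv2.drawMarker(im,tuple(int(v) for v in np.round(q)),(0,0,255),0,8,1)
for t,z in(("lever_knob",.08),("lever_pivot",.055),("keeper_knob",.085),("seat_1",.03),("tray_floor",.003)):
    print(t,[(round(d["score"],2),np.round(d["centre"]),atz(W,d["centre"],z)[:2]) for d in spot_point("wrist",t)[:3]])
cv2.imwrite("pics/w1.png",im)
E
```

```text
time: 2.75
eef_pos: [0.4439, -0.2613, 0.2229]
ee_rot: [[0.912, 0.409, 0.001], [0.409, -0.912, -0.0], [0.0, 0.001, -1.0]]
wrist_force: [0.4, 0.4, 0.2]
finger_gap: 0.501
grip_force: 0.0
time: 3.25
eef_pos: [0.4805, -0.2083, 0.2227]
ee_rot: [[1.0, -0.026, 0.0], [-0.026, -1.0, -0.0], [0.0, 0.0, -1.0]]
wrist_force: [0.8, -0.4, 0.7]
finger_gap: 0.403
grip_force: 0.0
[ 0.4805 -0.2083  0.2227] [[ 0.9997 -0.026   0.    ]
 [-0.026  -0.9997 -0.0001]
 [ 0.      0.0001 -1.    ]] 0.4025070363924418
lever [246.0067 190.4188]
keeper [ 32.1836 161.7566]
pivot [234.3893 129.1492]
lever_knob [(0.56, array([253., 193.]), array([ 0.4933, -0.1809])), (0.17, array([63., 66.]), array([0.6458, 0.0279]))]
lever_pivot [(0.62, array([243., 133.]), array([ 0.5513, -0.1708]))]
keeper_knob [(0.95, array([ 28., 160.]), array([0.5467, 0.0848]))]
seat_1 [(0.96, array([ 86., 157.]), array([0.5389, 0.0334])), (0.94, array([ 34., 159.]), array([0.5457, 0.1274]))]
tray_floor [(0.64, array([403., 200.]), array([ 0.4677, -0.3593]))]
```

View pics/w1.png

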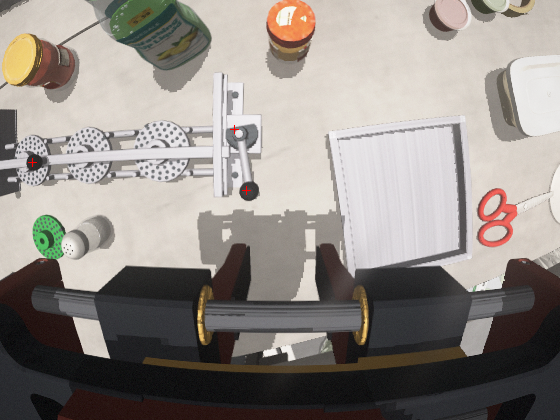

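The wrist picture shows the lever knob at about (249,190), the pivot boss at (240,131), and the tray corners at about (331,132) and (465,117). The red projections land within a few pixels of these.

```bash
python3 - <<'E'
from h import *
np.set_printoptions(precision=4,suppress=True)
W=snap("wrist")
im=cv2.cvtColor(np.array(W["pixels"]),cv2.COLOR_BGR2GRAY)
for n,p,z in(("lever",(249.5,190),.082),("pivot",(240,132),.083),("strap back",(220,74),.069),("strap front",(222,195),.056),("bar near",(140,157),.064),("bar R",(228,152),.064),("tray",(331,132),.022),("tray",(465,117),.022),("tray",(470,262),.022),("tray",(345,268),.022),("spice top",(291,25),.098)):
    print(n,atz(W,p,z))
c=(np.array(W["pixels"]).max(2)<60)[165:215,225:275].astype(np.uint8)
n,l,st,ce=cv2.connectedComponentsWithStats(c);k=1+np.argmax(st[1:,4]);print(st[k],ce[k]+[225,165],atz(W,ce[k]+[225,165],.082))
E
```

```text
lever [ 0.4966 -0.1782  0.082 ]
pivot [ 0.5517 -0.1715  0.083 ]
strap back [ 0.6109 -0.1514  0.069 ]
strap front [ 0.4879 -0.1463  0.056 ]
bar near [ 0.5334 -0.0605  0.064 ]
bar R [ 0.5327 -0.1563  0.064 ]
tray [ 0.5506 -0.2648  0.022 ]
tray [ 0.5759 -0.4358  0.022 ]
tray [ 0.385  -0.4628  0.022 ]
tray [ 0.3879 -0.2837  0.022 ]
spice top [ 0.6487 -0.2206  0.098 ]
[18 33  3  2  4] [244.25 198.25] [ 0.4888 -0.1728  0.082 ]
```

```bash
python3 -m creep '[{"jaw":0.4,"slide":[0.1,-0.2,0.9],"angular":[0,0,0]},{"jaw":0.4,"slide":[0.1,-0.2,0.9],"angular":[0,0,0]},{"jaw":0.4,"slide":[0.1,-0.2,0.9],"angular":[0,0,0]},{"jaw":0.4,"slide":[0.1,-0.22,0.9],"angular":[0,0,0]},{"jaw":0.4,"slide":[0.11,-0.2,0.7],"angular":[0,0,0]},{"jaw":0.4,"slide":[0,0,0.36],"angular":[0,0,0]},{"jaw":0,"slide":[0,0,0],"angular":[0,0,0]},{"jaw":0,"slide":[0,0,0],"angular":[0,0,0]},{"jaw":0,"slide":[0,0,0],"angular":[0,0,0]}]' 12
```

```text
time: 4.5
eef_pos: [0.4969, -0.1789, 0.0839]
ee_rot: [[1.0, -0.026, 0.001], [-0.026, -1.0, -0.001], [0.001, 0.001, -1.0]]
wrist_force: [-0.7, 0.5, -1.4]
finger_gap: 0.189
grip_force: 12.0
```

```bash
python3 -m creep '[{"jaw":0,"slide":[0.07,0.30,0],"angular":[0,0,0]},{"jaw":0,"slide":[0.11,0.27,0],"angular":[0,0,0]},{"jaw":0,"slide":[0.16,0.27,0],"angular":[0,0,0]},{"jaw":0,"slide":[0.19,0.22,0],"angular":[0,0,0]},{"jaw":0,"slide":[0.23,0.18,0],"angular":[0,0,0]},{"jaw":0,"slide":[0.27,0.16,0],"angular":[0,0,0]},{"jaw":0,"slide":[0.28,0.10,0],"angular":[0,0,0]},{"jaw":0,"slide":[0.29,0.06,0],"angular":[0,0,0]},{"jaw":0,"slide":[0.31,0.01,0],"angular":[0,0,0]},{"jaw":0,"slide":[0,0,0],"angular":[0,0,0]}]'
```

```text
time: 5.5
eef_pos: [0.5504, -0.2246, 0.0813]
ee_rot: [[1.0, -0.024, -0.007], [-0.024, -1.0, 0.004], [-0.007, -0.004, -1.0]]
wrist_force: [-8.4, 9.0, 4.4]
finger_gap: 0.189
grip_force: 12.1
```

```bash
python3 -m creep '[{"jaw":0.45,"slide":[0,0,0],"angular":[0,0,0]},{"jaw":0.45,"slide":[0,0,0],"angular":[0,0,0]},{"jaw":0.45,"slide":[0,0,-0.8],"angular":[0,0,0]},{"jaw":0.45,"slide":[-0.2,-0.4,-0.9],"angular":[0,0,0]},{"jaw":0.45,"slide":[-0.2,-0.9,-1],"angular":[0,0,0]},{"jaw":0.45,"slide":[-0.2,-1,-1],"angular":[0,0,0]},{"jaw":0.45,"slide":[-0.2,-1,0],"angular":[0,0,0]},{"jaw":0.45,"slide":[-0.3,-1,0],"angular":[0,0,0]},{"jaw":0.45,"slide":[-0.3,-1,0],"angular":[0,0,0]},{"jaw":0.45,"slide":[-0.2,-1,0],"angular":[0,0,0]}]'
python3 -m creep '[{"jaw":0.45,"slide":[-0.2,-1,0],"angular":[0,0,0]},{"jaw":0.45,"slide":[0,-1,0],"angular":[0,0,0]},{"jaw":0.45,"slide":[0,-0.6,0],"angular":[0,0,0]},{"jaw":0.45,"slide":[0,0,0],"angular":[0,0,0]}]'
python3 - <<'E'
from h import *
np.set_printoptions(precision=4,suppress=True)
s=state();print(s["eef_pos"])
W=snap("wrist");im=np.array(W["pixels"])
for t,z in(("lever_knob",.08),("lever_pivot",.055),("keeper_knob",.085),("seat_1",.03),("stand_hole",.05),("gauge_grip",.08)):
    print(t,[(round(d["score"],2),np.round(d["centre"]),atz(W,d["centre"],z)[:2]) for d in spot_point("wrist",t)[:3]])
cv2.imwrite("pics/w2.png",im)
E
```

```text
time: 6.5
eef_pos: [0.5096, -0.0366, 0.1943]
ee_rot: [[1.0, -0.026, 0.002], [-0.026, -1.0, -0.001], [0.002, 0.001, -1.0]]
wrist_force: [-0.4, 0.2, -0.1]
finger_gap: 0.449
grip_force: 0.0
time: 6.9
eef_pos: [0.5061, 0.0436, 0.1943]
ee_rot: [[1.0, -0.022, 0.002], [-0.022, -1.0, 0.001], [0.002, -0.001, -1.0]]
wrist_force: [0.0, -0.5, 0.1]
finger_gap: 0.451
grip_force: 0.0
[0.5061 0.0436 0.1943]
lever_knob [(0.85, array([534., 173.]), array([ 0.5451, -0.2273])), (0.45, array([ 62., 258.]), array([0.4613, 0.286 ]))]
lever_pivot [(0.81, array([482., 167.]), array([ 0.5467, -0.169 ]))]
keeper_knob [(0.72, array([240., 170.]), array([0.5448, 0.0783])), (0.24, array([297., 167.]), array([0.5461, 0.0303]))]
seat_1 [(0.64, array([199., 163.]), array([0.5485, 0.1283])), (0.62, array([295., 166.]), array([0.5427, 0.0299])), (0.57, array([391., 173.]), array([ 0.5351, -0.0704]))]
stand_hole [(0.9, array([ 64., 258.]), array([0.4487, 0.3087]))]
gauge_grip [(0.8, array([ 48., 270.]), array([0.4454, 0.313 ])), (0.72, array([ 98., 350.]), array([0.3417, 0.2698])), (0.62, array([ 19., 273.]), array([0.4372, 0.3689]))]
```

View pics/w2.png

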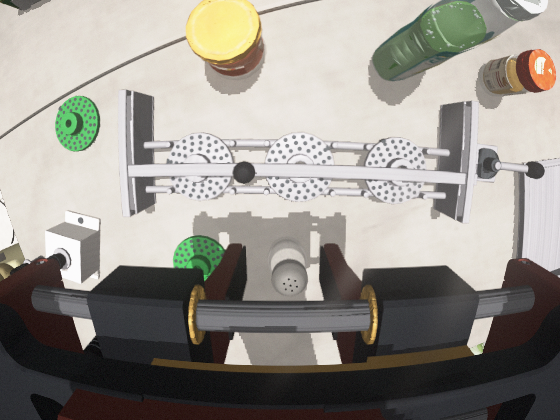

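Lever is fully out at (534,172). The keeper knob is at (244,172), and the three seats agree with each other.

```bash
python3 -m creep '[{"jaw":0.45,"slide":[0.32,-0.3,0.9],"angular":[0,0,0.25]},{"jaw":0.45,"slide":[0.32,-0.3,0.9],"angular":[0,0,0]},{"jaw":0.45,"slide":[0.32,-0.3,0.9],"angular":[0,0,0]},{"jaw":0.45,"slide":[0.32,-0.3,0.9],"angular":[0,0,0]},{"jaw":0.45,"slide":[0,0,0.34],"angular":[0,0,0]},{"jaw":0,"slide":[0,0,0],"angular":[0,0,0]},{"jaw":0,"slide":[0,0,0],"angular":[0,0,0]},{"jaw":0,"slide":[0,0,0],"angular":[0,0,0]}]' 15; python3 -m creep '[{"jaw":0,"slide":[0.3,0,0],"angular":[0,0,0]},{"jaw":0,"slide":[0.4,0,0],"angular":[0,0,0]},{"jaw":0,"slide":[0.4,0,0],"angular":[0,0,0]},{"jaw":0,"slide":[0.4,0,0],"angular":[0,0,0]},{"jaw":0,"slide":[0.35,0,0],"angular":[0,0,0]},{"jaw":0,"slide":[0,0,0],"angular":[0,0,0]}]'
```

```text
time: 8.05
eef_pos: [0.546, 0.0755, 0.0771]
ee_rot: [[0.998, -0.061, 0.002], [-0.061, -0.998, 0.001], [0.002, -0.001, -1.0]]
wrist_force: [-0.6, 11.6, -1.8]
finger_gap: 0.216
grip_force: 5.7
time: 8.65
eef_pos: [0.6029, 0.0736, 0.0767]
ee_rot: [[0.998, -0.059, 0.002], [-0.06, -0.998, 0.002], [0.002, -0.002, -1.0]]
wrist_force: [0.4, 5.0, 2.9]
finger_gap: 0.208
grip_force: 15.0
```

```bash
python3 -m creep '[{"jaw":0,"slide":[0.1,0,0],"angular":[0,0,0]},{"jaw":0,"slide":[0.1,0,0],"angular":[0,0,0]},{"jaw":0,"slide":[0,0,0],"angular":[0,0,0]}]'; python3 -m creep '[{"jaw":0.4,"slide":[-0.1,0,0],"angular":[0,0,0]},{"jaw":0.4,"slide":[0,0,0],"angular":[0,0,0]},{"jaw":0.4,"slide":[0,0,-1],"angular":[0,0,0]},{"jaw":0.4,"slide":[0,0,-1],"angular":[0,0,0]},{"jaw":0.4,"slide":[-0.7,-0.8,-1],"angular":[0,0,0]},{"jaw":0.4,"slide":[-0.8,-0.9,-1],"angular":[0,0,0]},{"jaw":0.4,"slide":[-0.8,-0.9,0],"angular":[0,0,0]},{"jaw":0.4,"slide":[-0.8,-0.9,0],"angular":[0,0,0]},{"jaw":0.4,"slide":[-0.8,-0.9,0],"angular":[0,0,0]},{"jaw":0.4,"slide":[-0.8,-0.9,0],"angular":[0,0,0]}]'
python3 -m creep '[{"jaw":0.4,"slide":[-0.8,-0.9,0],"angular":[0,0,0]},{"jaw":0.4,"slide":[-0.4,-0.9,0],"angular":[0,0,0]},{"jaw":0.4,"slide":[0,0,0],"angular":[0,0,0]}]'
python3 - <<'E'
from h import *
np.set_printoptions(precision=4,suppress=True)
W=snap("wrist");im=np.array(W["pixels"])
for t,z in(("keeper_knob",.085),("seat_1",.03),("stand_hole",.05),("gauge_grip",.08)):
    print(t,[(round(d["score"],2),np.round(d["centre"]),atz(W,d["centre"],z)[:2]) for d in spot_point("wrist",t)[:3]])
cv2.imwrite("pics/w3.png",im)
E
```

```text
time: 8.95
eef_pos: [0.6048, 0.0736, 0.0762]
ee_rot: [[0.998, -0.059, -0.005], [-0.059, -0.998, 0.001], [-0.005, -0.001, -1.0]]
wrist_force: [-11.8, 5.6, 7.7]
finger_gap: 0.205
grip_force: 15.0
time: 9.95
eef_pos: [0.4729, 0.2394, 0.1962]
ee_rot: [[0.998, -0.061, 0.002], [-0.061, -0.998, -0.0], [0.002, -0.0, -1.0]]
wrist_force: [-0.1, 0.9, 0.0]
finger_gap: 0.397
grip_force: 0.0
time: 10.25
eef_pos: [0.4387, 0.299, 0.1964]
ee_rot: [[0.998, -0.055, 0.001], [-0.055, -0.998, 0.002], [0.001, -0.002, -1.0]]
wrist_force: [-0.1, 0.9, -0.2]
finger_gap: 0.399
grip_force: 0.0
keeper_knob [(0.94, array([501.,  43.]), array([0.6019, 0.0734]))]
seat_1 []
stand_hole [(0.6, array([272., 196.]), array([0.4481, 0.3082]))]
gauge_grip [(0.93, array([270., 200.]), array([0.4502, 0.309 ])), (0.77, array([184., 222.]), array([0.4343, 0.3897]))]
```

View pics/w3.png

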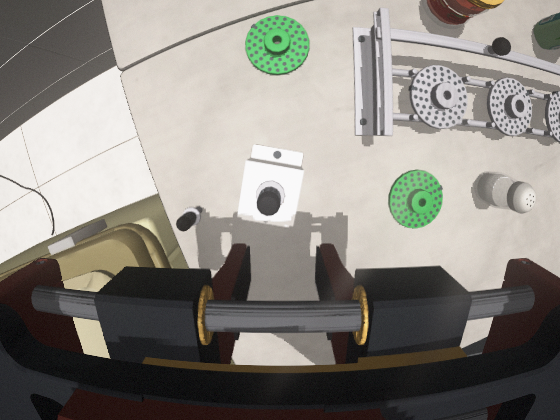

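```bash
python3 - <<'E'
from h import *
np.set_printoptions(precision=4,suppress=True)
W=snap("wrist")
for p,z in(((268,201),.1),((445,95),.053),((517,105),.053),((270,193),.05)):print(atz(W,p,z))
for n in("T","S"):
    pass
E
python3 -m creep '[{"jaw":0.4,"slide":[0.18,-0.18,0.9],"angular":[0,0,0]},{"jaw":0.4,"slide":[0.18,-0.19,0.9],"angular":[0,0,0]},{"jaw":0.4,"slide":[0,0,0.9],"angular":[0,0,0]},{"jaw":0.4,"slide":[0,0,0.9],"angular":[0,0,0]},{"jaw":0.4,"slide":[0,0,0.9],"angular":[0,0,0]},{"jaw":0,"slide":[0,0,0],"angular":[0,0,0]},{"jaw":0,"slide":[0,0,0],"angular":[0,0,0]},{"jaw":0,"slide":[0,0,0],"angular":[0,0,0]}]' 25
```

```text
[0.4558 0.304  0.1   ]
[0.5464 0.1225 0.053 ]
[0.5429 0.0235 0.053 ]
[0.4536 0.3044 0.05  ]
time: 11.35
eef_pos: [0.4525, 0.3072, 0.0622]
ee_rot: [[0.998, -0.06, 0.002], [-0.06, -0.998, 0.003], [0.002, -0.003, -1.0]]
wrist_force: [-0.2, 3.0, -2.1]
finger_gap: 0.223
grip_force: 25.0
```

```bash
python3 -m creep '[{"jaw":0,"slide":[0,0,-0.8],"angular":[0,0,0]},{"jaw":0,"slide":[0,0,-0.8],"angular":[0,0,0]},{"jaw":0,"slide":[0,0,-0.8],"angular":[0,0,0]},{"jaw":0,"slide":[0,0,-0.8],"angular":[0,0,0]},{"jaw":0,"slide":[0.27,0.7,0],"angular":[0,0,0]},{"jaw":0,"slide":[0.27,0.9,0],"angular":[0,0,0]},{"jaw":0,"slide":[0.27,0.96,0],"angular":[0,0,0]},{"jaw":0,"slide":[0.27,0.96,0],"angular":[0,0,0]},{"jaw":0,"slide":[0.27,0.96,0],"angular":[0,0,0]},{"jaw":0,"slide":[0.27,0.96,0],"angular":[0,0,0]}]'
python3 -m creep '[{"jaw":0,"slide":[0.27,0.96,0],"angular":[0,0,0]},{"jaw":0,"slide":[0.27,0.96,0],"angular":[0,0,0]},{"jaw":0,"slide":[0.27,0.96,0],"angular":[0,0,0]},{"jaw":0,"slide":[0.27,0.96,0],"angular":[0,0,0]},{"jaw":0,"slide":[0.27,0.96,0],"angular":[0,0,0]},{"jaw":0,"slide":[0.27,0.96,0],"angular":[0,0,0]},{"jaw":0,"slide":[0.27,0.96,0],"angular":[0,0,0]},{"jaw":0,"slide":[0,0.3,0],"angular":[0,0,0]},{"jaw":0,"slide":[0,0,0],"angular":[0,0,0]}]'
python3 - <<'E'
from h import *
np.set_printoptions(precision=4,suppress=True)
W=snap("wrist");im=np.array(W["pixels"])
p=state()["eef_pos"]
print("proj tip nominal",proj(W,np.array(p)-[0,0,.058]),"tcp",proj(W,p))
for t,z in(("seat_1",.03),("gauge_tip",p[2]-.058),("gauge_grip",p[2]+.019)):
    print(t,[(round(d["score"],2),np.round(d["centre"],1),atz(W,d["centre"],z)[:2]) for d in spot_point("wrist",t)[:3]])
cv2.imwrite("pics/w4.png",cv2.resize(im[100:360,100:500],None,fx=2,fy=2))
E
```

```text
time: 12.35
eef_pos: [0.4906, 0.1383, 0.1583]
ee_rot: [[0.998, -0.06, 0.002], [-0.06, -0.998, 0.0], [0.002, -0.0, -1.0]]
wrist_force: [0.4, 0.1, -1.3]
finger_gap: 0.223
grip_force: 25.0
time: 13.25
eef_pos: [0.534, -0.0756, 0.1577]
ee_rot: [[0.998, -0.063, 0.001], [-0.063, -0.998, -0.001], [0.001, 0.001, -1.0]]
wrist_force: [0.2, 0.2, -0.8]
finger_gap: 0.225
grip_force: 25.0
proj tip nominal [279.2654 231.1811] tcp [278.2209 261.981 ]
seat_1 [(0.74, array([ 16.4, 277.4]), array([0.467, 0.276]))]
gauge_tip [(0.75, array([284. , 230.4]), array([ 0.5343, -0.0772]))]
gauge_grip [(0.88, array([285. , 285.6]), array([ 0.5289, -0.077 ]))]
```

View pics/w4.png

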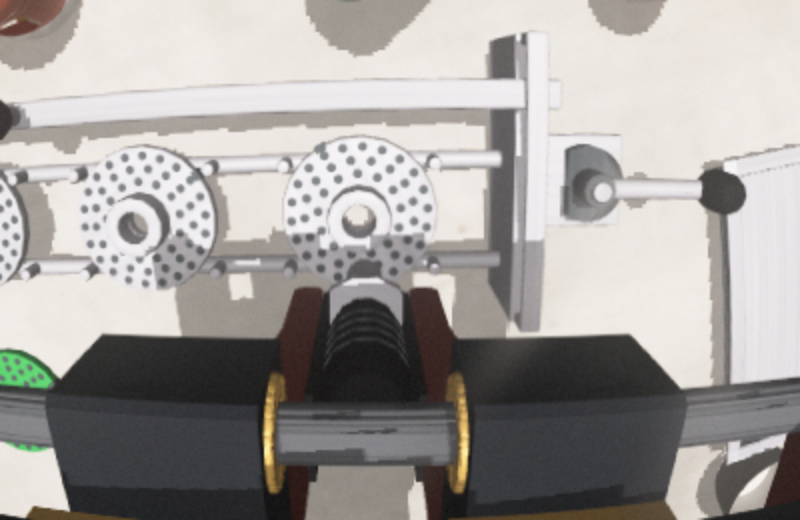

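Nose tip is at about (283.5,230.5), and the seat-1 bore at about (279,208.5).

```bash
cat >> h.py <<'E'
def bore(s,c,z=.053,r=16):
    c=np.round(c).astype(int);g=cv2.cvtColor(np.array(s["pixels"]),cv2.COLOR_BGR2GRAY)
    g=cv2.resize(g[c[1]-r:c[1]+r+1,c[0]-r:c[0]+r+1],None,fx=8,fy=8,interpolation=cv2.INTER_CUBIC)
    h=cv2.HoughCircles(cv2.GaussianBlur(g,(9,9),2),cv2.HOUGH_GRADIENT,1,20,param1=80,param2=12,minRadius=40,maxRadius=140)
    return [] if h is None else [(np.round((a[:2]+.5)/8-.5+c-r,1),round(float(a[2]/8),1),atz(s,(a[:2]+.5)/8-.5+c-r,z)[:2]) for a in h[0][:4]]
E
python3 - <<'E'
from h import *
np.set_printoptions(precision=4,suppress=True)
W=snap("wrist");p=np.array(state()["eef_pos"])
print("tip",atz(W,(283.5,231),p[2]-.058)[:2]-p[:2])
for c in((279,208.5),(168,212)):print(atz(W,c,.053)[:2],bore(W,c))
E
```

```text
tip [-0.0001 -0.0011]
[ 0.5401 -0.07  ] [(array([283.5, 210.1]), 8.5, array([ 0.5385, -0.0737])), (array([283.2, 207.6]), 15.7, array([ 0.5406, -0.0736])), (array([280.4, 208.5]), 12.2, array([ 0.54  , -0.0711])), (array([283.6, 204.9]), 13.6, array([ 0.543, -0.074]))]
[0.5428 0.0279] [(array([169. , 212.9]), 14.6, array([0.5419, 0.0271])), (array([167.1, 214.8]), 17.0, array([0.5404, 0.0291])), (array([166.8, 209.8]), 12.1, array([0.5449, 0.0288])), (array([172.9, 212.1]), 10.7, array([0.5424, 0.0233]))]
```

```bash
python3 -m creep '[{"jaw":0,"slide":[0.17,-0.21,0.5],"angular":[0,0,0]},{"jaw":0,"slide":[0,0,0.5],"angular":[0,0,0]},{"jaw":0,"slide":[0,0,0.27],"angular":[0,0,0]},{"jaw":0,"slide":[0,0,0],"angular":[0,0,0]}]'
python3 - <<'E'
from h import *
np.set_printoptions(precision=4,suppress=True)
W=snap("wrist");im=np.array(W["pixels"]);p=np.array(state()["eef_pos"])
print(proj(W,p+[0,-.001,-.058]),proj(W,[.5395,-.0705,.053]))
cv2.imwrite("pics/w5.png",cv2.resize(im[160:280,200:360],None,fx=5,fy=5,interpolation=2))
E
```

```text
time: 13.9
eef_pos: [0.5386, -0.0671, 0.1167]
ee_rot: [[0.998, -0.059, -0.003], [-0.059, -0.998, 0.0], [-0.003, -0.0, -1.0]]
wrist_force: [0.0, -0.5, -1.7]
finger_gap: 0.224
grip_force: 25.0
[283.5866 230.2663] [286.4742 226.937 ]
```

View pics/w5.png

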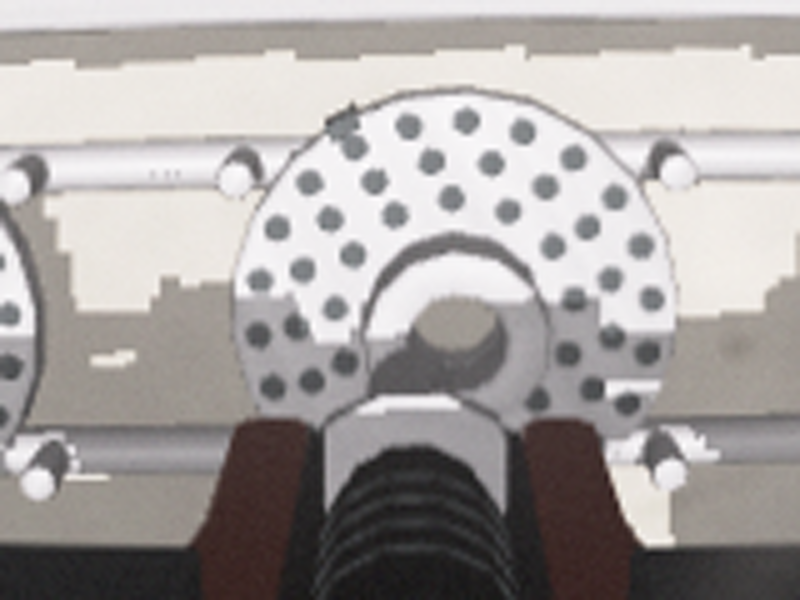

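The pin is about 8 px left of the bore centre (bore about (291.4,228), pin about (283.5,230)), so I'll shift about 6 mm in tool +y and feel downward.

```bash
python3 -m creep '[{"jaw":0,"slide":[0.01,0.2,0],"angular":[0,0,0]},{"jaw":0,"slide":[0,0,0.1],"angular":[0,0,0]},{"jaw":0,"slide":[0,0,0],"angular":[0,0,0]}]'
python3 - <<'E'
from h import *
np.set_printoptions(precision=4,suppress=True)
W=snap("wrist");im=np.array(W["pixels"]);p=np.array(state()["eef_pos"])
print(bore(W,(290,226)),proj(W,p+[0,-.001,-.058]))
cv2.imwrite("pics/w6.png",cv2.resize(im[180:260,230:330],None,fx=6,fy=6,interpolation=2))
E
```

```text
time: 14.25
eef_pos: [0.5395, -0.0744, 0.1156]
ee_rot: [[0.998, -0.061, 0.0], [-0.061, -0.998, -0.0], [0.0, 0.0, -1.0]]
wrist_force: [0.5, 0.7, -0.6]
finger_gap: 0.224
grip_force: 25.0
[(array([284. , 225.8]), 12.6, array([ 0.542 , -0.0761])), (array([280.8, 223.6]), 11.0, array([ 0.5437, -0.0739])), (array([286.5, 219.1]), 5.6, array([ 0.5468, -0.0782])), (array([290.8, 219.1]), 6.1, array([ 0.5466, -0.0812]))] [282.8701 230.957 ]
```

View pics/w6.png

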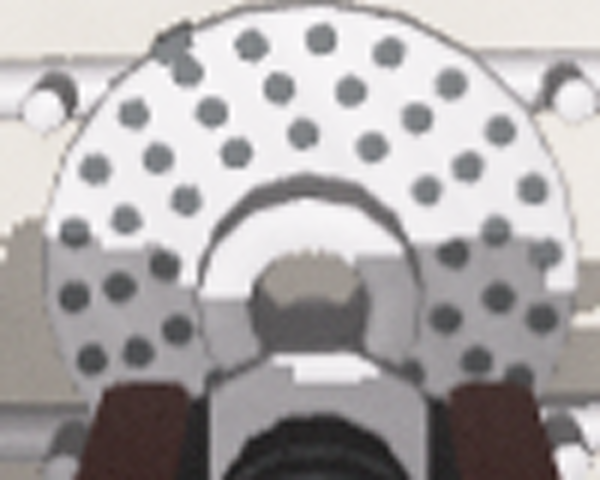

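```bash
python3 -m creep '[{"jaw":0,"slide":[0.02,-0.04,0.1],"angular":[0,0,0]},{"jaw":0,"slide":[0,0,0.1],"angular":[0,0,0]},{"jaw":0,"slide":[0,0,0.1],"angular":[0,0,0]},{"jaw":0,"slide":[0,0,0.07],"angular":[0,0,0]},{"jaw":0,"slide":[0,0,0],"angular":[0,0,0]}]'
```

```text
time: 14.8
eef_pos: [0.5399, -0.0727, 0.104]
ee_rot: [[0.998, -0.06, -0.001], [-0.06, -0.998, 0.0], [-0.001, -0.0, -1.0]]
wrist_force: [-0.6, -0.5, -0.6]
finger_gap: 0.22
grip_force: 25.0
```

```bash
python3 -m creep '[{"jaw":0,"slide":[0,0,0.25],"angular":[0,0,0]},{"jaw":0,"slide":[0,0,0.3],"angular":[0,0,0]},{"jaw":0,"slide":[0,0,0.3],"angular":[0,0,0]},{"jaw":0,"slide":[0,0,0.3],"angular":[0,0,0]},{"jaw":0,"slide":[0,0,0],"angular":[0,0,0]}]'
```

```text
time: 15.3
eef_pos: [0.5392, -0.0728, 0.0683]
ee_rot: [[0.998, -0.06, -0.002], [-0.06, -0.998, 0.0], [-0.002, 0.0, -1.0]]
wrist_force: [-0.7, -1.2, -1.4]
finger_gap: 0.22
grip_force: 25.0
```

Plate 1 lets the gauge right through, so it is ours. On to seat 2.

```bash
python3 -m creep '[{"jaw":0,"slide":[0,0,-0.6],"angular":[0,0,0]},{"jaw":0,"slide":[0,0,-0.7],"angular":[0,0,0]},{"jaw":0,"slide":[0,0,-0.5],"angular":[0,0,0]},{"jaw":0,"slide":[0,-0.8,0],"angular":[0,0,0]},{"jaw":0,"slide":[0,-0.9,0],"angular":[0,0,0]},{"jaw":0,"slide":[0,-0.9,0],"angular":[0,0,0]},{"jaw":0,"slide":[0,-0.73,0],"angular":[0,0,0]},{"jaw":0,"slide":[0,0,0.15],"angular":[0,0,0]},{"jaw":0,"slide":[0,0,0],"angular":[0,0,0]}]'
python3 - <<'E'
from h import *
np.set_printoptions(precision=4,suppress=True)
W=snap("wrist");im=np.array(W["pixels"]);p=np.array(state()["eef_pos"])
print(p,proj(W,p+[0,-.001,-.058]))
cv2.imwrite("pics/w7.png",cv2.resize(im[180:260,230:330],None,fx=6,fy=6,interpolation=2))
E
```

```text
time: 16.2
eef_pos: [0.5456, 0.0268, 0.1188]
ee_rot: [[0.998, -0.059, -0.001], [-0.059, -0.998, -0.0], [-0.001, 0.001, -1.0]]
wrist_force: [0.3, -1.3, -2.2]
finger_gap: 0.22
grip_force: 25.0
[0.5457 0.0259 0.119 ] [284.4559 230.6839]
```

View pics/w7.png

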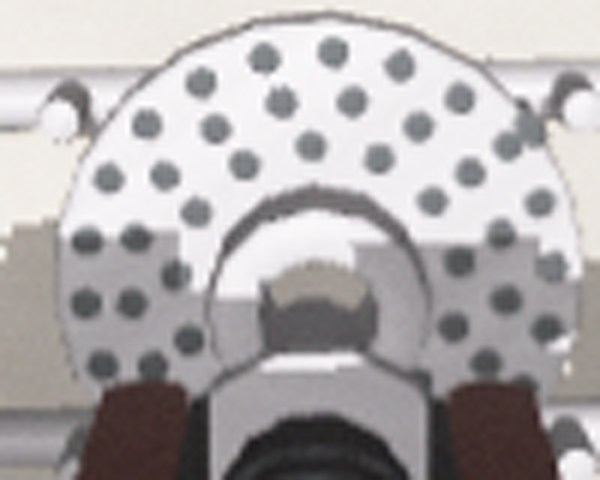

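```bash
python3 -m creep '[{"jaw":0,"slide":[-0.02,0,0.15],"angular":[0,0,0]},{"jaw":0,"slide":[0,0,0.1],"angular":[0,0,0]},{"jaw":0,"slide":[0,0,0.1],"angular":[0,0,0]},{"jaw":0,"slide":[0,0,0.1],"angular":[0,0,0]},{"jaw":0,"slide":[0,0,0.05],"angular":[0,0,0]},{"jaw":0,"slide":[0,0,0],"angular":[0,0,0]}]'
```

```text
time: 16.85
eef_pos: [0.5454, 0.0269, 0.1042]
ee_rot: [[0.998, -0.06, -0.0], [-0.06, -0.998, -0.0], [-0.0, 0.0, -1.0]]
wrist_force: [0.2, -0.2, -1.7]
finger_gap: 0.224
grip_force: 25.0
```

```bash
python3 -m creep '[{"jaw":0,"slide":[0,0,0.25],"angular":[0,0,0]},{"jaw":0,"slide":[0,0,0.3],"angular":[0,0,0]},{"jaw":0,"slide":[0,0,0.3],"angular":[0,0,0]},{"jaw":0,"slide":[0,0,0.3],"angular":[0,0,0]},{"jaw":0,"slide":[0,0,0],"angular":[0,0,0]}]'
python3 -m creep '[{"jaw":0,"slide":[0,0,-0.6],"angular":[0,0,0]},{"jaw":0,"slide":[0,0,-0.7],"angular":[0,0,0]},{"jaw":0,"slide":[0,0,-0.5],"angular":[0,0,0]},{"jaw":0,"slide":[0,-0.8,0],"angular":[0,0,0]},{"jaw":0,"slide":[0,-0.9,0],"angular":[0,0,0]},{"jaw":0,"slide":[0,-0.9,0],"angular":[0,0,0]},{"jaw":0,"slide":[0,-0.73,0],"angular":[0,0,0]},{"jaw":0,"slide":[0,0,0.15],"angular":[0,0,0]},{"jaw":0,"slide":[0,0,0],"angular":[0,0,0]}]'
python3 - <<'E'
from h import *
np.set_printoptions(precision=4,suppress=True)
W=snap("wrist");im=np.array(W["pixels"]);p=np.array(state()["eef_pos"])
print(p,proj(W,p+[0,-.001,-.058]))
cv2.imwrite("pics/w8.png",cv2.resize(im[180:260,230:330],None,fx=6,fy=6,interpolation=2))
E
```

```text
time: 17.35
eef_pos: [0.5446, 0.027, 0.0683]
ee_rot: [[0.998, -0.06, -0.002], [-0.06, -0.998, -0.0], [-0.002, 0.0, -1.0]]
wrist_force: [-0.8, 0.5, -0.6]
finger_gap: 0.217
grip_force: 25.0
time: 18.25
eef_pos: [0.5511, 0.1265, 0.1188]
ee_rot: [[0.998, -0.059, -0.001], [-0.059, -0.998, -0.001], [-0.001, 0.001, -1.0]]
wrist_force: [0.6, -1.5, -0.9]
finger_gap: 0.216
grip_force: 25.0
[0.5512 0.1256 0.119 ] [284.477  230.6014]
```

View pics/w8.png

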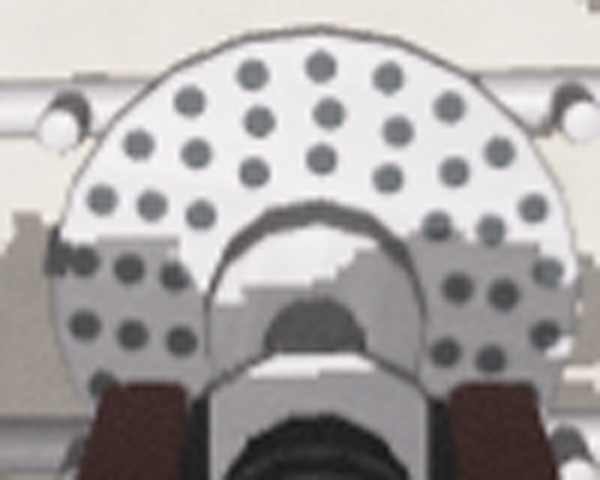

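Plate 2 also passes. At seat 3 the hub centre sits about 2.5 px nearer the robot, and a smaller bore is hidden behind the pin. I'll shift tool x by about −2.4 mm and feel.

```bash
python3 -m creep '[{"jaw":0,"slide":[-0.08,-0.01,0.1],"angular":[0,0,0]},{"jaw":0,"slide":[0,0,0.1],"angular":[0,0,0]},{"jaw":0,"slide":[0,0,0.1],"angular":[0,0,0]},{"jaw":0,"slide":[0,0,0.06],"angular":[0,0,0]},{"jaw":0,"slide":[0,0,0],"angular":[0,0,0]}]'
```

```text
time: 18.8
eef_pos: [0.549, 0.1269, 0.1083]
ee_rot: [[0.998, -0.06, -0.001], [-0.06, -0.998, -0.0], [-0.001, 0.0, -1.0]]
wrist_force: [-0.4, 0.2, -1.7]
finger_gap: 0.222
grip_force: 25.0
```

```bash
python3 -m creep '[{"jaw":0,"slide":[0,0,0.06],"angular":[0,0,0]},{"jaw":0,"slide":[0,0,0.06],"angular":[0,0,0]},{"jaw":0,"slide":[0,0,0],"angular":[0,0,0]}]'
```

```text
time: 19.1
eef_pos: [0.55, 0.1276, 0.1067]
ee_rot: [[0.998, -0.06, 0.002], [-0.06, -0.998, 0.0], [0.002, -0.001, -1.0]]
wrist_force: [-3.0, -1.1, 12.7]
finger_gap: 0.221
grip_force: 25.0
```

Plate 3 stops the gauge at the mouth (12.7 N, no further), so it is not ours. Returning the gauge to its stand.

```bash
python3 -m creep '[{"jaw":0,"slide":[0,0,-0.6],"angular":[0,0,0]},{"jaw":0,"slide":[0,0,-0.8],"angular":[0,0,0]},{"jaw":0,"slide":[0,0,-0.8],"angular":[0,0,0]},{"jaw":0,"slide":[-0.51,-0.83,0],"angular":[0,0,0]},{"jaw":0,"slide":[-0.51,-0.83,0],"angular":[0,0,0]},{"jaw":0,"slide":[-0.51,-0.83,0],"angular":[0,0,0]},{"jaw":0,"slide":[-0.51,-0.83,0],"angular":[0,0,0]},{"jaw":0,"slide":[-0.51,-0.83,0],"angular":[0,0,0]},{"jaw":0,"slide":[-0.51,-0.83,0],"angular":[0,0,0]},{"jaw":0,"slide":[-0.51,-0.82,0],"angular":[0,0,0]}]'
python3 -m creep '[{"jaw":0,"slide":[0,0,0.6],"angular":[0,0,0]},{"jaw":0,"slide":[0,0,0.6],"angular":[0,0,0]},{"jaw":0,"slide":[0,0,0.5],"angular":[0,0,0]},{"jaw":0,"slide":[0,0,0],"angular":[0,0,0]}]'
```

```text
time: 20.1
eef_pos: [0.452, 0.3083, 0.1711]
ee_rot: [[0.998, -0.06, 0.0], [-0.06, -0.998, 0.0], [0.0, -0.0, -1.0]]
wrist_force: [0.4, 0.8, -0.9]
finger_gap: 0.221
grip_force: 25.0
time: 20.5
eef_pos: [0.4515, 0.3066, 0.1182]
ee_rot: [[0.998, -0.059, -0.003], [-0.059, -0.998, -0.002], [-0.003, 0.002, -1.0]]
wrist_force: [0.2, 0.1, -0.8]
finger_gap: 0.224
grip_force: 25.0
```

```bash
python3 -m creep '[{"jaw":0,"slide":[0.02,-0.01,0.3],"angular":[0,0,0]},{"jaw":0,"slide":[0,0,0.3],"angular":[0,0,0]},{"jaw":0,"slide":[0,0,0.4],"angular":[0,0,0]},{"jaw":0,"slide":[0,0,0.4],"angular":[0,0,0]},{"jaw":0,"slide":[0,0,0.35],"angular":[0,0,0]},{"jaw":0,"slide":[0,0,0],"angular":[0,0,0]}]'
```

```text
time: 21.1
eef_pos: [0.4528, 0.3078, 0.066]
ee_rot: [[0.998, -0.059, -0.001], [-0.059, -0.998, 0.0], [-0.001, 0.0, -1.0]]
wrist_force: [0.6, 2.0, -1.3]
finger_gap: 0.223
grip_force: 25.0
```

```bash
python3 -m creep '[{"jaw":0,"slide":[0,0,0.12],"angular":[0,0,0]},{"jaw":0,"slide":[0,0,0],"angular":[0,0,0]},{"jaw":0.25,"slide":[0,0,0],"angular":[0,0,0]},{"jaw":0.45,"slide":[0,0,0],"angular":[0,0,0]},{"jaw":0.45,"slide":[0,0,0],"angular":[0,0,0]},{"jaw":0.45,"slide":[0,0,-0.5],"angular":[0,0,0]},{"jaw":0.45,"slide":[0,0,-1],"angular":[0,0,0]},{"jaw":0.45,"slide":[0,0,-1],"angular":[0,0,0]},{"jaw":0.45,"slide":[0,0,-1],"angular":[0,0,0]},{"jaw":0.45,"slide":[0,0,-0.1],"angular":[0,0,0]}]'
python3 - <<'E'
from h import *
np.set_printoptions(precision=4,suppress=True)
W=snap("wrist");print(state()["eef_pos"],state()["finger_gap"])
for t,z in(("gauge_grip",.08),("stand_hole",.05)):print(t,[(round(d["score"],2),np.round(d["centre"],1),atz(W,d["centre"],z)[:2]) for d in spot_point("wrist",t)[:2]])
S=snap("side");print([(round(d["score"],2),np.round(d["centre"],1)) for d in spot_point("side","gauge_grip")[:3]])
T=snap("top");T
E
python3 -m creep '[{"jaw":0.5,"slide":[0.5,0.83,0],"angular":[0,0,0]},{"jaw":0.5,"slide":[0.51,0.83,0],"angular":[0,0,0]},{"jaw":0.5,"slide":[0.51,0.83,0],"angular":[0,0,0]},{"jaw":0.5,"slide":[0.51,0.83,0],"angular":[0,0,0]},{"jaw":0.5,"slide":[0.51,0.83,0],"angular":[0,0,0]},{"jaw":0.5,"slide":[0.51,0.83,0],"angular":[0,0,0]},{"jaw":0.5,"slide":[0.5,0.82,0],"angular":[0,0,0]},{"jaw":0.5,"slide":[0,0,0.9],"angular":[0,0,0]},{"jaw":0.5,"slide":[0,0,0.9],"angular":[0,0,0]},{"jaw":0.5,"slide":[0,0,0],"angular":[0,0,0]}]'
```

```text
time: 22.1
eef_pos: [0.4549, 0.3087, 0.1759]
ee_rot: [[0.998, -0.06, 0.005], [-0.06, -0.998, 0.003], [0.005, -0.004, -1.0]]
wrist_force: [0.2, -0.3, -0.1]
finger_gap: 0.451
grip_force: 0.0
[0.4544 0.3081 0.1744] 0.4502660577417311
gauge_grip [(0.84, array([188.2, 245.3]), array([0.4355, 0.3917])), (0.61, array([283.6, 216.9]), array([0.456 , 0.3076]))]
stand_hole [(0.65, array([281.2, 218.2]), array([0.4475, 0.3104]))]
[(0.75, array([327.9, 272.2])), (0.73, array([232.5, 229. ])), (0.69, array([375.7, 250. ]))]
time: 23.4
eef_pos: [0.5463, 0.1263, 0.1138]
ee_rot: [[0.998, -0.06, -0.008], [-0.06, -0.998, -0.002], [-0.007, 0.002, -1.0]]
wrist_force: [-0.3, 0.0, 0.3]
finger_gap: 0.499
grip_force: 0.0
```

```bash
python3 -m creep '[{"jaw":0.5,"slide":[0.05,0,0.8],"angular":[0,0,0]},{"jaw":0.5,"slide":[0,0,0.8],"angular":[0,0,0]},{"jaw":0.5,"slide":[0,0,0.5],"angular":[0,0,0]},{"jaw":0.5,"slide":[0,0,0],"angular":[0,0,0]},{"jaw":0.5,"slide":[0,0,0],"angular":[0,0,0]}]'
```

```text
time: 23.9
eef_pos: [0.5509, 0.1277, 0.0555]
ee_rot: [[0.998, -0.06, 0.0], [-0.06, -0.998, 0.0], [0.0, -0.0, -1.0]]
wrist_force: [-0.3, -0.1, 0.1]
finger_gap: 0.5
grip_force: 0.0
```

```bash
python3 -m creep '[{"jaw":0.5,"slide":[-0.05,0,0.3],"angular":[0,0,0]},{"jaw":0.5,"slide":[0,0,0.18],"angular":[0,0,0]},{"jaw":0,"slide":[0,0,0],"angular":[0,0,0]},{"jaw":0,"slide":[0,0,0],"angular":[0,0,0]},{"jaw":0,"slide":[0,0,0],"angular":[0,0,0]},{"jaw":0,"slide":[0,0,0],"angular":[0,0,0]},{"jaw":0,"slide":[0,0,-0.3],"angular":[0,0,0]},{"jaw":0,"slide":[0,0,0],"angular":[0,0,0]}]' 40
```

```text
time: 24.7
eef_pos: [0.5498, 0.1277, 0.0508]
ee_rot: [[0.998, -0.06, 0.002], [-0.06, -0.998, 0.0], [0.002, -0.001, -1.0]]
wrist_force: [-0.1, 0.3, -1.3]
finger_gap: 0.305
grip_force: 40.0
```

```bash
python3 -m creep '[{"jaw":0,"slide":[0,0,-0.7],"angular":[0,0,0]},{"jaw":0,"slide":[0,0,-0.9],"angular":[0,0,0]},{"jaw":0,"slide":[0,0,-0.9],"angular":[0,0,0]},{"jaw":0,"slide":[0,0,-0.9],"angular":[0,0,0]},{"jaw":0,"slide":[-0.1,0.7,-0.4],"angular":[0,0,0]},{"jaw":0,"slide":[-0.1,0.96,0],"angular":[0,0,0]},{"jaw":0,"slide":[-0.1,0.96,0],"angular":[0,0,0]},{"jaw":0,"slide":[-0.1,0.96,0],"angular":[0,0,0]},{"jaw":0,"slide":[-0.1,0.96,0],"angular":[0,0,0]},{"jaw":0,"slide":[-0.1,0.96,0],"angular":[0,0,0]}]'
python3 -m creep '[{"jaw":0,"slide":[-0.1,0.96,0],"angular":[0,0,0]},{"jaw":0,"slide":[-0.1,0.96,0],"angular":[0,0,0]},{"jaw":0,"slide":[-0.1,0.96,0],"angular":[0,0,0]},{"jaw":0,"slide":[-0.1,0.96,0],"angular":[0,0,0]},{"jaw":0,"slide":[-0.1,0.96,0],"angular":[0,0,0]},{"jaw":0,"slide":[-0.1,0.96,0],"angular":[0,0,0]},{"jaw":0,"slide":[-0.1,0.96,0],"angular":[0,0,0]},{"jaw":0,"slide":[-0.1,0.96,0],"angular":[0,0,0]},{"jaw":0,"slide":[-0.1,0.96,0],"angular":[0,0,0]},{"jaw":0,"slide":[-0.1,0.96,0],"angular":[0,0,0]}]'
python3 -m creep '[{"jaw":0,"slide":[-0.1,0.96,0],"angular":[0,0,0]},{"jaw":0,"slide":[0,0.4,0],"angular":[0,0,0]},{"jaw":0,"slide":[0,0,0],"angular":[0,0,0]},{"jaw":0,"slide":[0,0,0],"angular":[0,0,0]}]'
python3 - <<'E'
from h import *
np.set_printoptions(precision=4,suppress=True)
W=snap("wrist");print(state()["eef_pos"])
for t,z in(("tray_floor",.003),("plate_3",.15)):print(t,[(round(d["score"],2),np.round(d["centre"],1),atz(W,d["centre"],z)[:2]) for d in spot_point("wrist",t)[:2]])
E
```

```text
time: 25.7
eef_pos: [0.521, -0.0372, 0.1639]
ee_rot: [[0.998, -0.06, 0.001], [-0.06, -0.998, -0.0], [0.001, 0.0, -1.0]]
wrist_force: [0.4, -0.5, -1.9]
finger_gap: 0.305
grip_force: 40.0
time: 26.7
eef_pos: [0.4738, -0.3229, 0.1638]
ee_rot: [[0.998, -0.06, 0.0], [-0.06, -0.998, -0.0], [0.0, 0.0, -1.0]]
wrist_force: [-0.1, -0.7, -1.9]
finger_gap: 0.303
grip_force: 40.0
time: 27.1
eef_pos: [0.4691, -0.3609, 0.1634]
ee_rot: [[0.998, -0.059, 0.0], [-0.059, -0.998, 0.001], [0.0, -0.001, -1.0]]
wrist_force: [-0.6, 0.1, -1.4]
finger_gap: 0.302
grip_force: 40.0
[ 0.4694 -0.3604  0.1635]
tray_floor [(0.64, array([282.6, 203.9]), array([ 0.4671, -0.361 ]))]
plate_3 [(0.91, array([ 27.3, 167.9]), array([ 0.5354, -0.1896])), (0.61, array([280.9, 259.1]), array([ 0.4654, -0.3602]))]
```

```bash
python3 -m creep '[{"jaw":0,"slide":[0,0,0.8],"angular":[0,0,0]},{"jaw":0,"slide":[0,0,0.9],"angular":[0,0,0]},{"jaw":0,"slide":[0,0,0.9],"angular":[0,0,0]},{"jaw":0,"slide":[0,0,0.9],"angular":[0,0,0]},{"jaw":0,"slide":[0,0,0.8],"angular":[0,0,0]},{"jaw":0,"slide":[0,0,0.4],"angular":[0,0,0]},{"jaw":0,"slide":[0,0,0.15],"angular":[0,0,0]},{"jaw":0,"slide":[0,0,0],"angular":[0,0,0]},{"jaw":0,"slide":[0,0,0.08],"angular":[0,0,0]},{"jaw":0,"slide":[0,0,0],"angular":[0,0,0]}]'
```

```text
time: 28.25
eef_pos: [0.4692, -0.3627, 0.0165]
ee_rot: [[0.998, -0.06, 0.001], [-0.06, -0.998, -0.001], [0.001, 0.001, -1.0]]
wrist_force: [0.2, -0.2, -1.0]
finger_gap: 0.303
grip_force: 40.0
```

```bash
python3 -m creep '[{"jaw":0,"slide":[0,0,0.06],"angular":[0,0,0]},{"jaw":0,"slide":[0,0,0.04],"angular":[0,0,0]},{"jaw":0,"slide":[0,0,0],"angular":[0,0,0]}]'
```

```text
time: 28.55
eef_pos: [0.469, -0.3627, 0.0137]
ee_rot: [[0.998, -0.06, 0.001], [-0.06, -0.998, -0.001], [0.001, 0.001, -1.0]]
wrist_force: [-1.1, 1.1, 6.8]
finger_gap: 0.304
grip_force: 40.0
```

Contact is made, so I'll release, rise and check.

```bash
python3 -m creep '[{"jaw":0.45,"slide":[0,0,0],"angular":[0,0,0]},{"jaw":0.45,"slide":[0,0,0],"angular":[0,0,0]},{"jaw":0.45,"slide":[0,0,-0.4],"angular":[0,0,0]},{"jaw":0.45,"slide":[0,0,-0.9],"angular":[0,0,0]},{"jaw":0.45,"slide":[0,0,-1],"angular":[0,0,0]},{"jaw":0.45,"slide":[0,0,-1],"angular":[0,0,0]},{"jaw":0.45,"slide":[-1,0,-1],"angular":[0,0,0]},{"jaw":0.45,"slide":[-0.8,0,-0.9],"angular":[0,0,0]},{"jaw":0.45,"slide":[0,0,0],"angular":[0,0,0]},{"jaw":0.45,"slide":[0,0,0],"angular":[0,0,0]}]'
python3 - <<'E'
from h import *
W=snap("wrist");T=snap("top");S=snap("side")
a=np.array(T["pixels"])[140:260,160:430];b=np.array(S["pixels"])[160:330,210:400];c=np.array(W["pixels"])[60:290]
A=cv2.resize(a,(400,180));B=cv2.resize(b,(400,358));C=cv2.resize(c,(390,160))
o=np.zeros((540,800,3),np.uint8);o[:180,:400]=A;o[180:538,:400]=B;o[:160,405:795]=C
o[165:345,405:795]=cv2.resize(np.array(T["pixels"])[195:260,365:435],(390,180));cv2.imwrite("pics/end.png",o)
E
```

```text
time: 29.55
eef_pos: [0.4151, -0.3596, 0.1699]
ee_rot: [[0.998, -0.061, 0.002], [-0.061, -0.998, -0.002], [0.002, 0.001, -1.0]]
wrist_force: [-0.6, 0.0, -1.0]
finger_gap: 0.453
grip_force: 0.0
```

View pics/end.png

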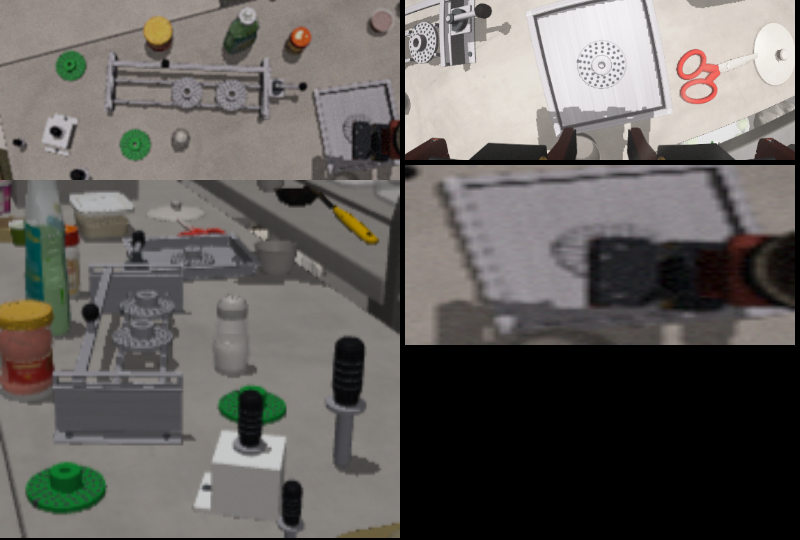

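The plate lies flat, hub up, in the tray (mosaic (601,65)). The gauge hangs in its stand (250,430), the bar is back, the lever is out, and nothing else has moved.

```bash
python3 -c "from cell import *; print(finish_job())"
```

```text
the job is handed in; nothing more can be done
None
```

The job is handed in: plates 1 and 2 let the gauge right through and stay in their seats, plate 3 stopped it at the mouth and lies flat, hub up, in the tray, the gauge hangs in its stand, and the rack is open with nothing else disturbed.

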